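# Seat the wheel dresser in the V-block of the grinding bench

## Robot

A 6-joint arm with a two-finger parallel gripper is mounted at the origin on the work surface. World frame = base frame: x ahead of the robot, y to its left, z up, the work surface at z = 0. Lengths are in mm, angles in rad, forces in N, time in s.
With the tool pointing down it reaches from about 350 to 875 mm from the base axis. Payload 4.2 kg.
Tool frame: the origin (TCP) lies at the very end of the fingers, on their centre line; the grasp point (between the pads) lies 19 mm behind it; z points along the fingers, y is the line along which they close (so a half turn about z gives the same grasp; the last joint's range is limited). The gripper opens to 85 mm and grips with 20 to 120 N. Pads are 22 mm wide; open, the fingers measure 114 mm over their backs; the gripper's body (76 mm by 85 mm) begins 54 mm behind the grasp point. The pads swing forward as they close: fully open they stand 13 mm farther back than shut.
Start: joints at [1.523, 0.385, 0.008, 0, -1.194, -0.259], TCP at [188.724, 595.804, 210.712] pointing down, gripper open.
Joint ranges: [-3.14, 3.14], [-1.21, 2.06], [-1.07, 1.41], [-3.16, 2.05], [-2.99, -0.16], [-3.1, 3.1]. Speed limits (rad/s): [2.79, 2.79, 3.14, 3.14, 3.14, 3.14].

## Interface

Orientations are given as a unit quaternion [x, y, z, w].
In Python, from bench import read_state, get_image, camera_model, job_done gives the robot as it stands.
- The arm moves only by the shell command python3 -m handwheel 'ROWS'. ROWS is JSON, a list of rows, each a list of 7 numbers: the shift along the tool's x, y, z in m, then the turn, a rotation vector about the tool's x, y, z in rad, then the gripper's target within -1 to 1 (fully open at 1, half-way at 0, shut at -1). In form: [[dx, dy, dz, wx, wy, wz, jaw], ...]. A call has 1 to 10 rows; each row is the pose to reach, as a shift and turn from the pose commanded when the call began, along the tool's axes at that moment; what a row does not reach only later rows make up. A row lasts 1/8 s, in which the tool goes at most 62.5 mm and 10.7 degrees, less where a joint would pass 70% of its speed; a pose out of reach is approached as far as the arm can. A call with a gripper value outside its range is refused whole. The fingers move at their own pace and stop on an object; the grip force is fixed at half the most. Time passes only in rows, so rows that repeat a pose let the fingers close. It gives the time, the measured TCP pose, the force, the opening and the grip force at its end, in the units of the state.
- read_state(): the state, without advancing time (a new reading comes with each control period).
- get_image(name): name is "side" or "top"; returns (picture, depth): 480x640x3 uint8, blue, green, red; 480x640 float32, mm along the optical axis (not along the pixel's ray), 0 where there is no reading.
- camera_model(name): a dict with "K" (3x3 intrinsics, pixels), "rvec" (rotation vector, rad) and "tvec" (3), from world to camera coordinates, as OpenCV has them. Camera axes: x right, y down, z forward; pixel columns grow to the right and rows downward; lengths in mm; the calibration is good to about 2 mm. A picture is of the moment at which its call begins. camera_model takes no time and is no camera call.
- job_done(): hands the job in; it is judged then, once.
The state is a dict: "clock": time; "joints": joint angles; "joint_vel": joint speeds; "joint_efforts": joint torques, N m; "position": TCP position; "ee_rot": TCP orientation; "contact_force": force on the tool from outside, world axes, zero at the start; "wrist_torque": the same for the moment, N m; "gripper_width": finger opening in mm; "grasp_force": force on a finger pad.
Only numpy, scipy, OpenCV 4.12 (cv2) and the standard library are available. Lean on these libraries where they do the work, as an engineer would, in place of code of your own. Each camera call takes 0.05 s, during which the arm holds its last target. There are 200 camera calls.

## Task

Draw the aluminium wheel dresser (blue band, brass nose) out of the hooded rack, lay it on the wooden saddle and let go, then take it again by its nose half and bring it to the steel V-block. There let it lie in the vee on both flanks and push it, firmly but without ramming it, blue butt end against the red back stop, and leave it lying there fully home. The other tools and the things on the bench stay where they are.

Things in the scene. Friction and masses are not known exactly. Their poses are not given: they have to be found in the camera images.
- dresser: Wheel dresser: round aluminium bar, 160 mm long, 30 mm diameter, about 0.3 kg (varies). Origin on its axis at mid length, near the centre of mass; x along the axis from butt to nose. Flat butt with blue band at x = -80 mm; cylinder up to +60, then a brass nose tapering to an 18 mm flat at +80. Three dark rings at +22 to +36. Starts level in one of the rack's cradles.
- dresser_butt (a point): Centre of the dresser's flat butt end (x = -80 mm on the axis). Axes as the dresser's.
- rack: Green fixed rack, 236 mm wide. Origin on the bench; x runs into its hood. Three V cradles along x at y = -70, 0, +70 mm, from x = -25 to +85, hold bars with axis 50 mm up and mid length at x = 0. A hood (roof underside 80 mm up, top 84, side and back walls) covers x = -3 to +95: only the butt halves are free, jutting out to x = -80. A bar comes out along -x, clear after 85 mm.
- punch: Dark steel punch, a bystander in another cradle of the rack: 160 mm long, 30 mm diameter, pointed. Origin on its axis at mid length, x to its point. Not to be moved.
- chisel: Chisel with a round light wooden handle, a bystander in the rack's remaining cradle: 160 mm long, 30 mm diameter. Origin on its axis at mid length, x to its blade. Not to be moved.
- saddle: Light wooden saddle fixed on the bench: a V notch 40 mm long along its x, 70 mm wide, about 43 mm high. Origin on the bench under its middle. A dresser lying in it has its axis along x, 45 mm above the bench; with its middle over the saddle's middle both its halves are free for a grasp.
- vblock: Grey fixed V-block. Origin on the bench; x along the vee to its open end. The 90 degree vee spans x = -70 to +50 mm, 70 mm wide, upper edges 59 mm high. A seated dresser has its axis 55 mm up at y = 0, nose to +x, overhanging: it can be gripped only beyond x = 50. End plate 78 mm high at x = -90 to -78. Sliding the dresser along the dry flanks takes 1 to 6 N.
- flank_left: The V-block's sloping steel flank on its +y side (origin and axes as the V-block's).
- flank_right: The V-block's sloping steel flank on its -y side (origin and axes as the V-block's).
- backstop: Red disc, 24 mm diameter, on a brass screw inside the vee: the rigid back stop, set to a different depth each time. Origin at the centre of its face, on the axis of a seated dresser (55 mm above the bench); x along the vee to the open end, axes as the V-block's. The dresser's butt end goes against this face.
- oil: Amber oil bottle, 150 mm high, standing beyond the working area, fixed. Bystander.
- mug: Blue mug, 90 mm high, standing beyond the working area. Bystander.
- hammer: Hammer lying on the bench beyond the V-block. Bystander.
- brush: Brush lying on the bench beyond the rack. Bystander.
- wrench: Wrench lying flat on the bench, nearer the robot than the saddle. Bystander.
There are look-alikes about, which are no part of the job. Several things have the shape of the dresser; the one meant has the colours described above.

How it is judged:
By the outcome, as a careful person would: the job done as asked, in the order asked, and still so for the second after the job is handed in, with the robot touching nothing.
It also fails if it takes over 70 s, if anything falls off the work surface, if the arm or the gripper's body presses on something with over 40 N, if the wrist force passes 120 N, or if a joint passes its speed limit or range.

## Working session

There is one attempt and no reset: what is moved stays moved. The work goes in short steps, Python scripts to look and compute and a shell command to move; the robot and the scene stay as the last step left them, time stands still between calls to the robot, and variables do not carry over. Pictures are saved under pics/ and viewed, at most 10 in all, crops included, and the job is handed in when it is done.

```bash
ls; mkdir -p pics
python3 - <<'E'
from bench import *
import cv2,numpy as np
s=read_state();print({k:np.round(v,3).tolist() for k,v in s.items()})
for n in("top","side"):
    p,d=get_image(n);cv2.imwrite(f"pics/{n}0.png",p);np.save(f"{n}0.npy",d)
    m=camera_model(n);print(n,m)
E
```

```text
pics
{'clock': 0.0, 'joints': [1.523, 0.386, 0.007, -0.0, -1.194, -0.259], 'joint_vel': [-0.0, 0.001, -0.0, 0.0, -0.001, 0.002], 'joint_efforts': [0.001, -39.229, 18.839, 4.186, -0.005, -0.0], 'position': [188.532, 595.206, 209.617], 'ee_rot': [0.988, -0.153, -0.0, 0.001], 'contact_force': [0.07, 0.173, 1.036], 'wrist_torque': [-0.003, -0.015, -0.045], 'grasp_force': 0.0, 'gripper_width': 85.902}
top {'K': array([[549.30629785,   0.        , 315.21482497],
       [  0.        , 549.30629785, 230.41537027],
       [  0.        ,   0.        ,   1.        ]]), 'rvec': array([ 2.17854383, -2.16114467,  0.09749764]), 'tvec': array([ -31.39022601,  530.88926201, 1291.40877194])}
side {'K': array([[555.55651303,   0.        , 317.09909527],
       [  0.        , 555.55651303, 236.05410913],
       [  0.        ,   0.        ,   1.        ]]), 'rvec': array([ 2.13255254, -0.81527934,  0.37839315]), 'tvec': array([-416.51818325,  263.71052565,  919.7058724 ])}
```

View pics/top0.png

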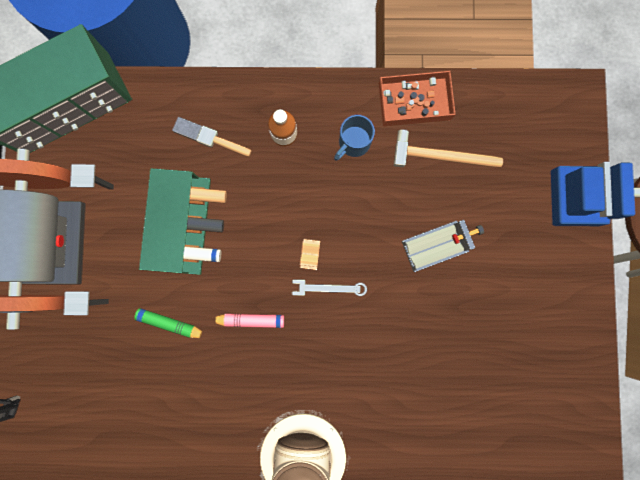

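View pics/side0.png

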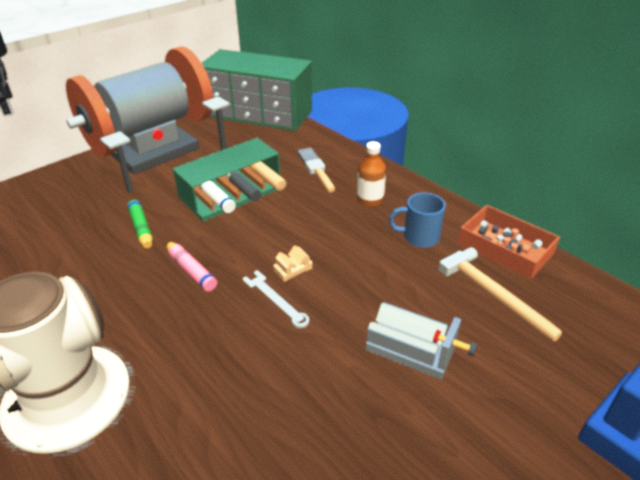

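The top view shows the dresser (white, blue band) in the rack's nearest cradle at about (202,255). The saddle is at (310,254), the V-block at (437,246) with its red stop at (458,239), and the wrench at (330,289). The pink and green bars are look-alikes. The butt faces right in the picture (world -y), both in the rack and at the V-block stop.

```bash
cat > h.py <<'E'
from bench import *
import cv2,numpy as np
def cam(n):
    m=camera_model(n);R=cv2.Rodrigues(m["rvec"])[0];return m["K"],R,m["tvec"]
def ray(n,uv,z):
    K,R,t=cam(n);c=-R.T@t
    uv=np.atleast_2d(uv).astype(float);d=np.c_[uv,np.ones(len(uv))]@np.linalg.inv(K).T@R
    return c+d*((z-c[2])/d[:,2])[:,None]
def proj(n,P):
    m=camera_model(n);return cv2.projectPoints(np.atleast_2d(P).astype(float),m["rvec"],m["tvec"],m["K"],None)[0][:,0]
def cloud(n,d,mask):
    K,R,t=cam(n);v,u=np.nonzero(mask&(d>0));z=d[v,u]
    p=np.c_[(u-K[0,2])/K[0,0]*z,(v-K[1,2])/K[1,1]*z,z];return (p-t)@R
E
python3 - <<'E'
from h import *
T=cv2.imread("pics/top0.png");S=cv2.imread("pics/side0.png")
a=cv2.resize(T[150:290,130:290],None,fx=4.9,fy=4.2*4.9/4.2,interpolation=cv2.INTER_CUBIC)[:600]
b=cv2.resize(T[200:290,280:500],None,fx=3.6,fy=3.6,interpolation=cv2.INTER_CUBIC)
c=cv2.resize(S[285:385,350:490],None,fx=2.7,fy=2.7,interpolation=cv2.INTER_CUBIC)
d=cv2.resize(S[170:290,170:320],None,fx=2.7,fy=2.25,interpolation=cv2.INTER_CUBIC)
e=np.zeros((600,800,3),np.uint8);e[:b.shape[0],:b.shape[1]]=b;y=b.shape[0]
e[y:y+min(c.shape[0],600-y),:c.shape[1]]=c[:600-y];e[y:y+min(d.shape[0],600-y),390:390+d.shape[1]]=d[:600-y]
cv2.imwrite("pics/c1.png",e)
D=np.load("top0.npy");
for name,(u0,u1,v0,v1),(za,zb) in (("dresser",(180,225,242,268),(50,75)),("chisel",(185,232,184,206),(50,75)),("punch",(185,228,214,236),(50,75)),("saddle",(295,325,235,275),(25,60)),("hood",(130,230,160,280),(78,92)),("vblk",(395,490,215,275),(35,75))):
    m=np.zeros(D.shape,bool);m[v0:v1,u0:u1]=1
    P=cloud("top",D,m);P=P[(P[:,2]>za)&(P[:,2]<zb)]
    r=cv2.minAreaRect(P[:,:2].astype(np.float32));print(name,len(P),np.round(r[0],1),np.round(r[1],1),round(r[2],1),"z",np.percentile(P[:,2],[5,50,95]).round(1))
    print("   ",cv2.boxPoints(r).round(0).tolist())
hsv=cv2.cvtColor(T,cv2.COLOR_BGR2HSV)
for n,I in(("top",T),("side",S)):
    h=cv2.cvtColor(I,cv2.COLOR_BGR2HSV)
    m=(((h[...,0]<6)|(h[...,0]>174))&(h[...,1]>170)&(h[...,2]>120))
    k,l,st,ce=cv2.connectedComponentsWithStats(m.astype(np.uint8))
    print(n,"red",[(st[i].tolist(),ce[i].round(1).tolist(),ray(n,ce[i],58)[0].round(1).tolist()) for i in range(1,k) if st[i][4]>8 and 390<ce[i][0]<490 and 200<ce[i][1]<400])
E
```

```text
dresser 445 [471.3 239.1] [87.5 29.2] 85.5 z [54.1 61.8 66.7]
    [[453.0, 197.0], [482.0, 194.0], [489.0, 282.0], [460.0, 284.0]]
chisel 436 [610.5 226.9] [84.  29.8] 86.3 z [52.9 60.9 66.9]
    [[593.0, 186.0], [623.0, 184.0], [628.0, 268.0], [598.0, 270.0]]
punch 445 [540.8 231.5] [83.3 29.3] 85.3 z [53.1 61.3 66.8]
    [[523.0, 191.0], [552.0, 189.0], [559.0, 272.0], [530.0, 274.0]]
saddle 349 [474.9 -14.9] [39.8 55.9] 83.5 z [27.4 35.5 42.3]
    [[445.0, -32.0], [500.0, -38.0], [505.0, 2.0], [449.0, 8.0]]
hood 4260 [547.5 316.3] [ 99.5 236.3] 85.6 z [79.4 83.1 87.1]
    [[426.0, 276.0], [662.0, 258.0], [669.0, 357.0], [433.0, 375.0]]
vblk 1740 [ 503.5 -333.5] [ 72.1 178.7] 20.8 z [38.3 52.5 64.5]
    [[438.0, -263.0], [501.0, -430.0], [569.0, -404.0], [505.0, -237.0]]
top red [([453, 235, 6, 8, 27], [455.7, 238.1], [512.4, -354.9, 58.0])]
side red [([434, 331, 6, 11, 30], [436.2, 335.9], [511.1, -355.3, 58.0])]
```

View pics/c1.png

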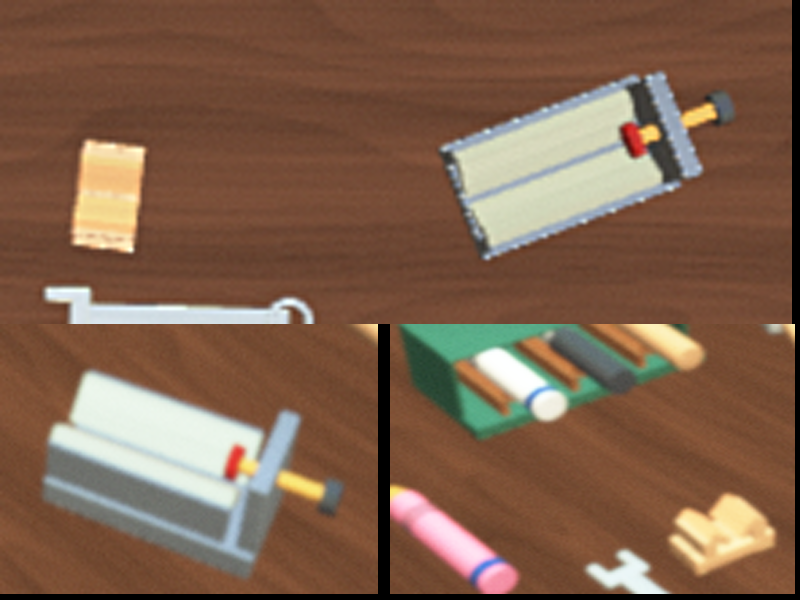

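```bash
cat >> h.py <<'E'
from scipy.spatial.transform import Rotation as Rt
def plan(*targets):
    s=read_state();R=Rt.from_quat(s["ee_rot"]);p=np.array(s["position"])
    print("t",s["clock"],"p",p.round(1),"F",np.round(s["contact_force"],1),"w",round(s["gripper_width"],1),"g",round(s["grasp_force"],1),"tilt",(R.as_matrix()[:,2]).round(3),"yaw",np.arctan2(*R.as_matrix()[1::-1,0]).round(4))
    for t in targets:
        a=t[3];G=Rt.from_matrix(np.c_[[np.cos(a),np.sin(a),0],[np.sin(a),-np.cos(a),0],[0,0,-1]])
        print(t,"->",(R.inv().apply(np.array(t[:3])-p)/1000).round(4),(R.inv()*G).as_rotvec().round(4))
E
python3 - <<'E'
from h import *
D=np.load("top0.npy");T=cv2.imread("pics/top0.png")
m=np.zeros(D.shape,bool);m[215:275,395:490]=1
P=cloud("top",D,m);K=(P[:,2]>36)&(P[:,2]<57);P=P[K]
x0=np.array([503,-333.]);d=np.array([-.34,.94]);d/=np.linalg.norm(d)
for it in range(4):
    n=np.array([-d[1],d[0]]);L=(P[:,:2]-x0)@d;Y=(P[:,:2]-x0)@n
    ok=(L>-45)&(L<55)
    res=[]
    for sg in(1,-1):
        k=ok&(Y*sg>5)&(Y*sg<23)
        A=np.c_[L[k],np.ones(k.sum()),P[k,2]]   # Y = a L + b + c z
        c=np.linalg.lstsq(A,Y[k],rcond=None)[0]
        r=Y[k]-A@c;k2=abs(r)<3;c=np.linalg.lstsq(A[k2],Y[k][k2],rcond=None)[0];res.append(c)
    a=np.mean([r[0] for r in res]);b=np.mean([r[1]+r[2]*45 for r in res])
    x0=x0+b*n;d=d+a*n;d/=np.linalg.norm(d)
print("vee line",x0,d,"yaw",np.arctan2(d[1],d[0]),res)
Pa=cloud("top",D,m);k=Pa[:,2]>45;L=(Pa[k][:,:2]-x0)@d;print("open end L",np.percentile(L,[97,99,99.7]))
for q in((512.4,-354.9),(511.1,-355.3)):print("stop L",(np.array(q)-x0)@d,"off",(np.array(q)-x0)@np.array([-d[1],d[0]]))
# grasp at rack
plan((260,430,210,-.9),(471,231,130,-1.647))
E
```

```text
vee line [ 503.36297053 -332.86724741] [-0.35103834  0.93636109] yaw 1.9294761085458307 [array([-6.44200728e-03, -2.23388740e+01,  7.62201228e-01]), array([ 7.70941944e-03,  2.30783937e+01, -7.80115804e-01])]
open end L [84.04126817 87.46451834 88.05052672]
stop L -23.802955972830485 off -0.7275818739103802
stop L -23.721150567412092 off 0.6301028743446183
t 0.1 p [188.6 595.3 209.7] F [ 0.8  0.6 -1. ] w 85.4 g 0.0 tilt [-0.    -0.002 -1.   ] yaw -0.307
(260, 430, 210, -0.9) -> [0.118 0.136 0.   ] [ 0.0019 -0.0007  0.593 ]
(471, 231, 130, -1.647) -> [0.3793 0.2617 0.0803] [ 0.0016 -0.0014  1.34  ]
```

```bash
python3 -m handwheel '[[0.04,0.045,0,0,0,0.18,0.2],[0.08,0.09,0,0,0,0.36,0.2],[0.118,0.136,0,0,0,0.54,0.2],[0.17,0.16,0.01,0,0,0.72,0.2],[0.22,0.185,0.02,0,0,0.9,0.2],[0.27,0.21,0.03,0,0,1.08,0.2],[0.325,0.235,0.045,0,0,1.25,0.2],[0.379,0.262,0.07,0,0,1.34,0.2],[0.379,0.262,0.08,0,0,1.34,0.2],[0.379,0.262,0.08,0,0,1.34,0.2]]'
python3 - <<'E'
from h import *
plan((471,231,31,-1.647))
p,d=get_image("top");q,_=get_image("side")
e=np.zeros((600,800,3),np.uint8)
e[:300,:400]=cv2.resize(p[190:280,170:290],(400,300));e[:600,400:]=cv2.resize(q[80:280,150:283],(400,600))
cv2.imwrite("pics/g1.png",e);print(proj("top",[[471,231,50]]),proj("side",[[471,231,50]]))
E
```

```text
clock: 1.35
position: [470.3, 230.8, 129.5]
ee_rot: [-0.679, 0.734, 0.0, -0.001]
contact_force: [-0.3, 0.4, -0.5]
gripper_width: 51.1
grasp_force: 0.0
t 1.35 p [470.3 230.8 129.5] F [-0.3  0.4 -0.5] w 51.1 g 0.0 tilt [-0.002 -0.002 -1.   ] yaw -1.6476
(471, 231, 31, -1.647) -> [-0.0005 -0.0009  0.0985] [ 0.0021 -0.002  -0.0006]
[[204.85343162 254.08569946]] [[221.02053691 199.56060757]]
```

View pics/g1.png

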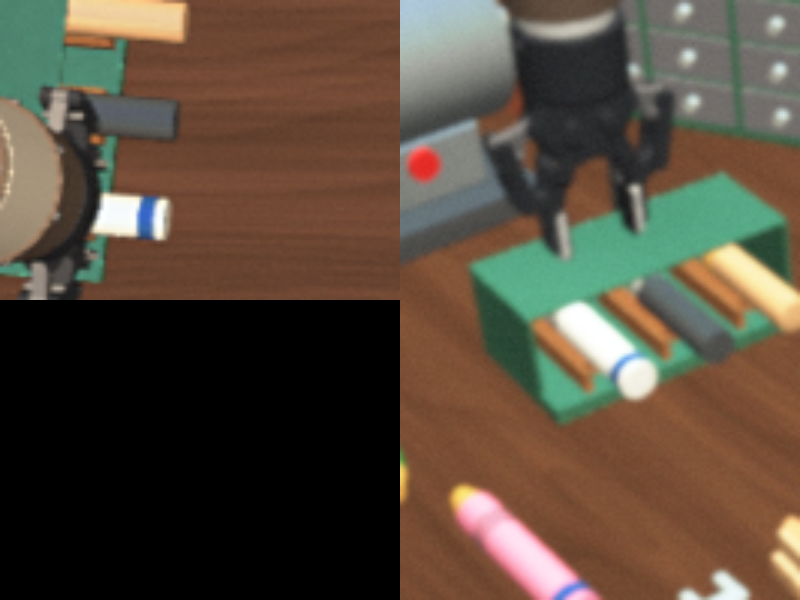

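The open fingers (51 mm) straddle the dresser's line and clear the punch. I'm going down and closing.

```bash
python3 -m handwheel '[[0,-0.001,0.04,0,0,0,0.2],[0,-0.001,0.075,0,0,0,0.2],[0,-0.001,0.098,0,0,0,0.2],[0,-0.001,0.098,0,0,0,0.2]]'; python3 -m handwheel '[[0,0,0,0,0,0,-0.3],[0,0,0,0,0,0,-1],[0,0,0,0,0,0,-1],[0,0,0,0,0,0,-1],[0,0,0,0,0,0,-1]]'
```

```text
clock: 1.95
position: [470.7, 232.2, 32.1]
ee_rot: [-0.681, 0.733, -0.0, -0.001]
contact_force: [-0.1, -0.3, 0.4]
gripper_width: 51.2
grasp_force: 0.0
clock: 2.58
position: [472.6, 232.4, 33.9]
ee_rot: [-0.68, 0.733, 0.0, 0.001]
contact_force: [-2.8, 2.4, 6.9]
gripper_width: 23.7
grasp_force: 56.2
```

```bash
python3 -m handwheel '[[0,0,-0.003,0,0,0,-1],[0,0,-0.006,0,0,0,-1],[0,0,-0.006,0,0,0,-1]]'
python3 - <<'E'
from h import *
plan()
p,d=get_image("top");q,_=get_image("side");np.save("g2.npy",d)
e=np.zeros((600,800,3),np.uint8)
e[:300,:400]=cv2.resize(p[190:280,170:290],(400,300));e[:600,400:]=cv2.resize(q[100:260,150:257],(400,600))
cv2.imwrite("pics/g2.png",e)
E
```

```text
clock: 2.95
position: [471.5, 230.8, 38.3]
ee_rot: [-0.68, 0.734, -0.0, -0.001]
contact_force: [0.7, 0.4, -2.5]
gripper_width: 23.3
grasp_force: 54.4
t 2.95 p [471.5 230.8  38.3] F [ 0.7  0.4 -2.5] w 23.3 g 54.4 tilt [-0.001 -0.001 -1.   ] yaw -1.6474
```

View pics/g2.png

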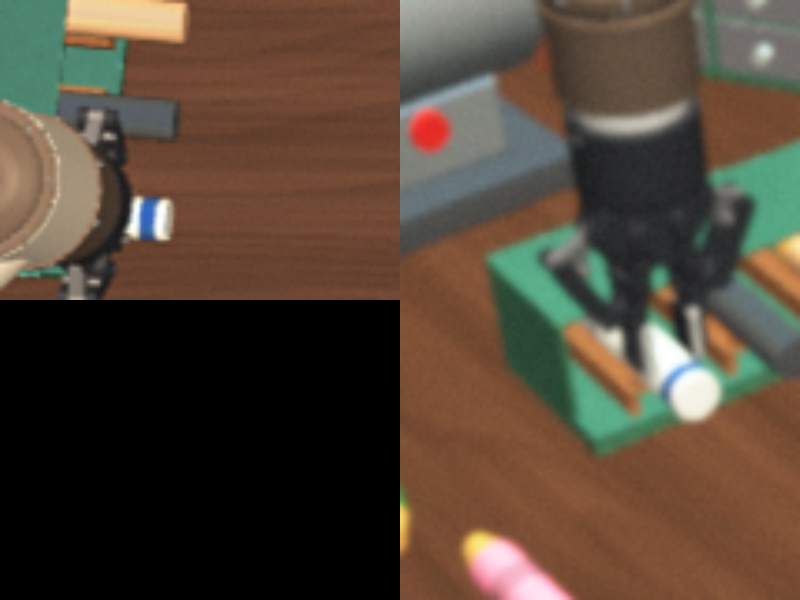

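The bar is held level in the jaws and the force shows about 2.5 N of weight. I'm drawing it straight out.

```bash
python3 -m handwheel '[[0.015,0,0,0,0,0,-1],[0.035,0,0,0,0,0,-1],[0.06,0,0,0,0,0,-1],[0.085,0,0,0,0,0,-1],[0.105,0,0,0,0,0,-1],[0.115,0,0,0,0,0,-1],[0.115,0,-0.03,0,0,0,-1],[0.115,0,-0.06,0,0,0,-1],[0.115,0,-0.06,0,0,0,-1]]'
python3 - <<'E'
from h import *
p,d=get_image("top");q,_=get_image("side");np.save("g3.npy",d);plan()
cv2.imwrite("t3.png",p);cv2.imwrite("s3.png",q)
e=np.zeros((600,800,3),np.uint8)
e[:400,:400]=cv2.resize(p[190:290,190:290],(400,400));e[:600,400:]=cv2.resize(q[100:280,170:290],(400,600))
cv2.imwrite("pics/g3.png",e)
E
```

```text
clock: 4.18
position: [465.7, 118.0, 101.7]
ee_rot: [-0.68, 0.733, -0.001, 0.004]
contact_force: [0.5, 0.2, -1.1]
gripper_width: -0.1
grasp_force: 0.0
t 4.275 p [463.4 117.   99.1] F [-0.1 -1.  -1.2] w 0.3 g 0.0 tilt [ 0.001  0.001 -1.   ] yaw -1.6468
```

View pics/g3.png

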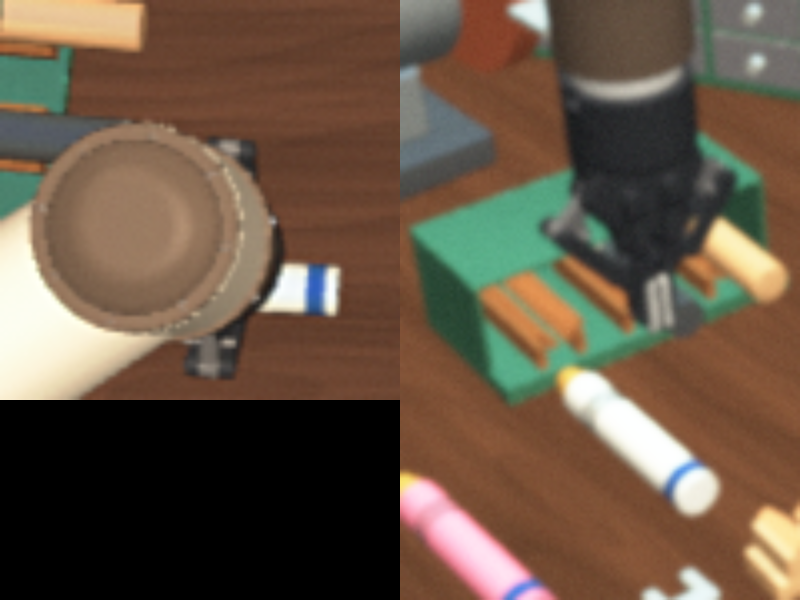

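It slipped out of the jaws and now lies on the bench in front of the rack, parallel to its cradle and butt toward the saddle. The fingertip is at about side px (246,198). I'm checking the tip height against the projection and locating the bar.

Run:
```python
from h import *
s=read_state();print(proj("side",[s["position"]]),proj("side",[np.array(s["position"])+[0,0,19]]))
q=cv2.imread("s3.png");h=cv2.cvtColor(q,cv2.COLOR_BGR2HSV)
m=((h[...,1]<60)&(h[...,2]>130)).astype(np.uint8);m[:, :215]=0;m[:205]=0;m[260:]=0;m[:,270:]=0
b=((h[...,0]>95)&(h[...,0]<125)&(h[...,1]>120)&(h[...,2]>90)).astype(np.uint8)
y=((h[...,0]>15)&(h[...,0]<32)&(h[...,1]>140)&(h[...,2]>120)).astype(np.uint8)
for nm,mm in(("white",m),("blue",b),("brass",y)):
    k,l,st,ce=cv2.connectedComponentsWithStats(mm)
    for i in range(1,k):
        if st[i][4]>6 and 200<ce[i][0]<300 and 190<ce[i][1]<270:
            print(nm,st[i],ce[i].round(1),ray("side",ce[i],18)[0].round(1))
            if nm=="white":print(cv2.fitLine(np.argwhere(l==i)[:,::-1].astype(np.float32),cv2.DIST_L2,0,.01,.01).ravel())
D=np.load("g3.npy");mm=np.zeros(D.shape,bool);mm[245:280,255:285]=1
P=cloud("top",D,mm);P=P[(P[:,2]>8)&(P[:,2]<45)];r=cv2.minAreaRect(P[:,:2].astype(np.float32));print(r,cv2.boxPoints(r).round(0).tolist(),np.percentile(P[:,2],[5,50,95]))
k=P[:,2]>np.percentile(P[:,2],80);print(P[k].mean(0))
```

```text
[[246.02028426 205.26423735]] [[245.21697302 197.83216337]]
white [220 211  45  43 719] [241.6 231.7] [458.3 138.5  18. ]
[  0.7436161   0.6686069 241.58554   231.74965  ]
blue [250 239   9   8  16] [253.7 241.6] [457.8  93.2  18. ]
brass [217 212   3   6  11] [217.8 214.3] [455.4 227.5  18. ]
((451.4000549316406, 89.21047973632812), (38.807838439941406, 44.28762435913086), 61.93205261230469) [[423.0, 83.0], [462.0, 62.0], [480.0, 96.0], [441.0, 117.0]] [18.01972894 25.61456461 31.67277276]
[454.99151591  86.24751539  30.94193404]
```

Run:
```python
from h import *
q,d=get_image("side");plan()
s=read_state();p=np.array(s["position"])
for z in range(0,50,6):
    u,v=proj("side",[p+[0,0,z]])[0].round().astype(int)
    print(z,(u,v),q[v,u],d[v,u],"exp depth",(cam("side")[1]@(p+[0,0,z])+cam("side")[2])[2].round(0), q[v,u-3],q[v,u+3],d[v,u-3],d[v,u+3])
```

```text
t 4.325 p [463.  116.7  98.4] F [ 0.1 -0.4 -0.3] w -0.2 g 0.0 tilt [-0.  0. -1.] yaw -1.6469
0 (np.int64(246), np.int64(206)) [ 50  73 114] 1330.8643 exp depth 1162.0 [ 45  72 105] [ 49  74 118] 1333.1635 1328.0781
6 (np.int64(246), np.int64(203)) [69 98 98] 1339.1525 exp depth 1159.0 [ 85 116  74] [ 55  81 115] 1331.013 1343.0807
12 (np.int64(245), np.int64(201)) [ 93 122  82] 1330.4861 exp depth 1155.0 [ 96 133  73] [ 81 111  83] 1327.3306 1335.8168
18 (np.int64(245), np.int64(199)) [125 139 132] 1140.0294 exp depth 1151.0 [114 144  82] [101 114 102] 1334.2468 1135.5575
24 (np.int64(245), np.int64(196)) [140 150 154] 1131.657 exp depth 1147.0 [54 57 52] [125 132 135] 1127.7191 1132.072
30 (np.int64(245), np.int64(194)) [150 159 162] 1126.181 exp depth 1143.0 [54 53 52] [127 134 137] 1125.3073 1133.234
36 (np.int64(244), np.int64(191)) [123 132 134] 1124.8373 exp depth 1140.0 [43 42 40] [134 143 147] 1124.7421 1124.8439
42 (np.int64(244), np.int64(189)) [126 134 136] 1120.9006 exp depth 1136.0 [44 42 40] [127 135 139] 1121.1898 1123.5422
48 (np.int64(244), np.int64(187)) [134 141 145] 1118.0114 exp depth 1132.0 [47 45 43] [129 136 141] 0.0 1120.0127
```

Run:
```python
from h import *
s=read_state();p=np.array(s["position"])
for n in("side",):
    q,d=get_image(n);m=np.zeros(d.shape,bool);u,v=proj(n,[p])[0].astype(int);m[v-45:v+6,u-25:u+25]=1
    P=cloud(n,d,m);k=(np.hypot(*(P[:,:2]-p[:2]).T)<45)&(P[:,2]>60);P=P[k]
    for z in range(96,160,6):
        b=P[(P[:,2]>z)&(P[:,2]<=z+6)]
        if len(b):print(z,len(b),b.min(0).round(0),b.max(0).round(0),b.mean(0).round(0))
plan()
```

```text
114 3 [457. 109. 116.] [458. 115. 119.] [458. 111. 118.]
120 18 [452. 101. 121.] [469. 126. 126.] [461. 106. 124.]
126 34 [449. 102. 126.] [475. 123. 132.] [460. 108. 129.]
132 36 [449.  99. 132.] [475. 123. 138.] [459. 108. 135.]
138 36 [449. 101. 138.] [478. 123. 144.] [459. 108. 141.]
144 40 [449.  99. 144.] [478. 122. 150.] [459. 108. 147.]
150 31 [448. 101. 150.] [478. 116. 156.] [461. 106. 153.]
156 29 [444. 100. 157.] [483. 111. 162.] [461. 104. 160.]
t 4.375 p [462.8 116.6  98.1] F [-0.2 -0.1 -0.1] w 0.2 g 0.0 tilt [-0.001 -0.    -1.   ] yaw -1.6468
```

The fingertips really end about 20 mm above the reported TCP z, seen both in pixels and in depth. So the first grip only caught the upper part of the bar. I'll use tip z = reported + 20 from here on. I'm clearing the view to locate the bar.

```bash
python3 -m handwheel '[[0.05,0,-0.02,0,0,0,0.2],[0.1,0,-0.04,0,0,0,0.2],[0.16,0,-0.04,0,0,0,0.2],[0.2,0,-0.04,0,0,0,0.2],[0.2,0,-0.04,0,0,0,0.2]]'
python3 - <<'E'
from h import *
p,D=get_image("top");q,_=get_image("side");cv2.imwrite("s4.png",q)
e=np.zeros((300,800,3),np.uint8);e[:,:400]=cv2.resize(p[200:290,200:320],(400,300));e[:,400:]=cv2.resize(q[180:270,200:320],(400,300));cv2.imwrite("pics/d4.png",e)
mm=np.zeros(D.shape,bool);mm[235:285,200:300]=1
P=cloud("top",D,mm);P=P[(P[:,2]>9)&(P[:,2]<40)&(P[:,1]>40)&(P[:,1]<260)]
r=cv2.minAreaRect(P[:,:2].astype(np.float32));print(r,cv2.boxPoints(r).round(0).tolist(),np.percentile(P[:,2],[5,50,95]))
for y in range(60,240,20):
    k=(P[:,1]>y)&(P[:,1]<=y+20)
    if k.sum()>5:print(y,k.sum(),P[k].min(0).round(0),P[k].max(0).round(0))
h=cv2.cvtColor(p,cv2.COLOR_BGR2HSV)
b=((h[...,0]>95)&(h[...,0]<125)&(h[...,1]>120)&(h[...,2]>90)).astype(np.uint8);y=((h[...,0]>15)&(h[...,0]<32)&(h[...,1]>130)&(h[...,2]>120)).astype(np.uint8)
for mm in(b,y):
    k,l,st,ce=cv2.connectedComponentsWithStats(mm)
    print([(st[i].tolist(),ray("top",ce[i],26)[0].round(1).tolist()) for i in range(1,k) if st[i][4]>6 and 190<ce[i][0]<310 and 230<ce[i][1]<290])
plan()
E
```

```text
clock: 5.0
position: [446.9, -84.7, 137.7]
ee_rot: [-0.678, 0.735, 0.001, -0.001]
contact_force: [-0.1, 0.6, 0.5]
gripper_width: 51.6
grasp_force: 0.0
((497.4895324707031, 213.72119140625), (78.36006164550781, 141.65162658691406), 34.725318908691406) [[425.0, 250.0], [506.0, 133.0], [570.0, 178.0], [489.0, 294.0]] [ 9.41095257 13.54883832 23.66500827]
220 23 [451. 222.  18.] [471. 230.  29.]
[]
[([207, 255, 5, 8, 29], [462.5, 226.8, 26.0])]
t 5.1 p [447.7 -82.8 138. ] F [ 0.1  0.1 -0.4] w 50.9 g 0.0 tilt [-0.001 -0.    -1.   ] yaw -1.6477
```

View pics/d4.png

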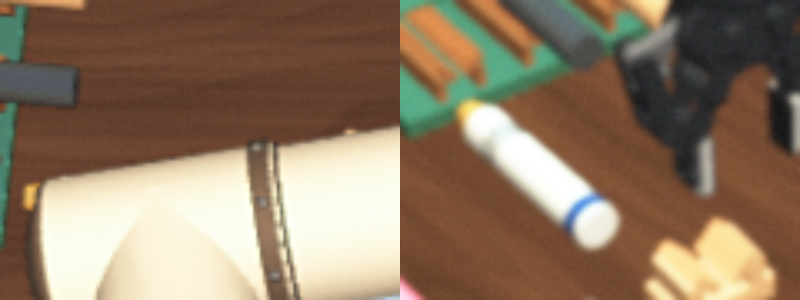

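The bar lies clear on the bench, with butt at side px ~(261,247) and nose ~(221,213). The arm hides it from the top camera, so I'm casting the side silhouette's axis onto z=15.

Run:
```python
from h import *
q=cv2.imread("s4.png");h=cv2.cvtColor(q,cv2.COLOR_BGR2HSV)
m=(((h[...,1]<75)&(h[...,2]>120))|((h[...,0]>95)&(h[...,0]<125)&(h[...,1]>100)&(h[...,2]>90))|((h[...,0]>15)&(h[...,0]<32)&(h[...,1]>120)&(h[...,2]>120))).astype(np.uint8)
m[:208]=0;m[258:]=0;m[:,:212]=0;m[:,268:]=0
k,l,st,ce=cv2.connectedComponentsWithStats(m);i=1+st[1:,4].argmax();print(st[i],ce[i])
r=cv2.minAreaRect(np.argwhere(l==i)[:,::-1].astype(np.float32));b=cv2.boxPoints(r);print(r)
e=sorted([(b[j]+b[(j+1)%4])/2 for j in range(4)],key=lambda x:x[0]);e0,e1=e[0],e[-1]
W=ray("side",[e0,e1,(e0+e1)/2],15);print(W.round(1));d=W[0]-W[1];print("len",np.linalg.norm(d),"yaw",np.arctan2(d[1],d[0]))
```

```text
[217 210  49  45 819] [241.41514042 231.72039072]
((240.7379150390625, 231.04481506347656), (59.46056365966797, 15.363414764404297), 41.633541107177734)
[[465.  239.6  15. ]
 [456.1  58.5  15. ]
 [460.4 145.1  15. ]]
len 181.30147492474285 yaw 1.5216923950916341
```

Run:
```python
from h import *
plan((457.5,113,50,-1.6216))
```

```text
t 5.1 p [447.7 -82.8 138. ] F [ 0.1  0.1 -0.4] w 50.9 g 0.0 tilt [-0.001 -0.    -1.   ] yaw -1.6477
(457.5, 113, 50, -1.6216) -> [-0.196   0.0051  0.088 ] [ 0.0014 -0.0002 -0.0261]
```

```bash
python3 -m handwheel '[[-0.06,0.002,0.01,0,0,-0.01,0.2],[-0.12,0.004,0.02,0,0,-0.026,0.2],[-0.18,0.005,0.03,0,0,-0.026,0.2],[-0.196,0.005,0.065,0,0,-0.026,0.2],[-0.196,0.005,0.088,0,0,-0.026,0.2],[-0.196,0.005,0.088,0,0,-0.026,0.2]]'; python3 -m handwheel '[[0,0,0.025,0,0,0,0.2],[0,0,0.045,0,0,0,0.2],[0,0,0.055,0,0,0,0.2],[0,0,0.055,0,0,0,0.2]]';python3 - <<'E'
from h import *
p,D=get_image("top");q,_=get_image("side")
e=np.zeros((400,800,3),np.uint8);e[:,:400]=cv2.resize(p[210:290,230:310],(400,400));e[:,400:]=cv2.resize(q[180:260,205:285],(400,400));cv2.imwrite("pics/d5.png",e)
plan()
E
```

```text
clock: 5.85
position: [456.2, 113.8, 48.9]
ee_rot: [-0.69, 0.724, 0.001, -0.003]
contact_force: [0.1, 0.1, 0.8]
gripper_width: 51.3
grasp_force: 0.0
clock: 6.35
position: [458.0, 113.4, -4.1]
ee_rot: [-0.689, 0.724, -0.0, -0.0]
contact_force: [-0.3, -0.3, 0.8]
gripper_width: 51.6
grasp_force: 0.0
t 6.45 p [458.6 113.7  -3.5] F [-0.5 -0.5 -0.1] w 51.2 g 0.0 tilt [ 0.001  0.001 -1.   ] yaw -1.6204
```

View pics/d5.png

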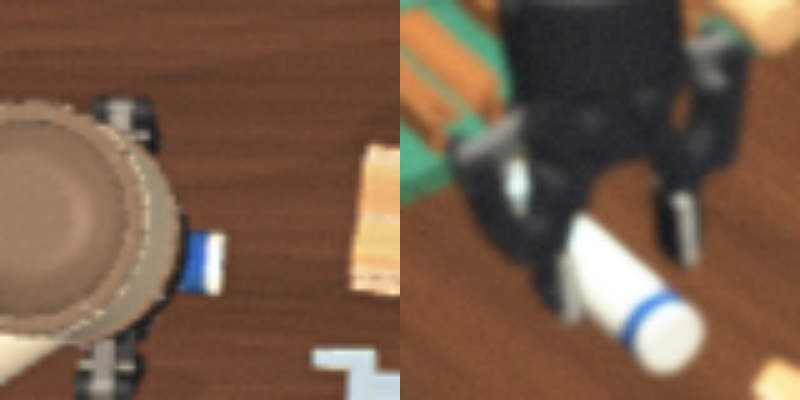

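The jaws straddle the bar, offset a few mm toward its far side, and there is no contact at reported z = -3.5, which confirms the offset. I'm shifting 4 mm, lowering and closing.

```bash
python3 -m handwheel '[[0,0.004,0.004,0,0,0,0.2],[0,0.004,0.009,0,0,0,0.2],[0,0.004,0.012,0,0,0,0.2],[0,0.004,0.012,0,0,0,0.2]]'; python3 -m handwheel '[[0,0,0,0,0,0,-0.3],[0,0,0,0,0,0,-1],[0,0,0,0,0,0,-1],[0,0,0,0,0,0,-1],[0,0,0,0,0,0,-1]]'
```

```text
clock: 6.95
position: [453.7, 113.3, -16.6]
ee_rot: [-0.689, 0.725, 0.0, -0.0]
contact_force: [-0.0, 0.3, -0.1]
gripper_width: 51.2
grasp_force: 0.0
clock: 7.58
position: [454.6, 113.8, -15.9]
ee_rot: [-0.689, 0.724, -0.0, 0.001]
contact_force: [1.7, -0.2, 4.8]
gripper_width: 28.1
grasp_force: 59.0
```

Width 28.1 means the pads still bite slightly above the axis. I'll open a little and go a few mm lower, watching the force.

```bash
python3 -m handwheel '[[0,0,0,0,0,0,0],[0,0,0,0,0,0,0],[0,0,0.002,0,0,0,0],[0,0,0.004,0,0,0,0],[0,0,0.004,0,0,0,0]]'; python3 -m handwheel '[[0,0,0.001,0,0,0,0],[0,0,0.003,0,0,0,0],[0,0,0.003,0,0,0,0]]'
```

```text
clock: 8.2
position: [453.6, 113.3, -20.6]
ee_rot: [-0.689, 0.725, 0.0, -0.0]
contact_force: [0.1, 0.1, 0.4]
gripper_width: 42.8
grasp_force: 0.0
clock: 8.57
position: [454.0, 113.5, -22.4]
ee_rot: [-0.689, 0.724, -0.0, 0.0]
contact_force: [-2.0, 0.8, 9.0]
gripper_width: 42.7
grasp_force: 4.3
```

```bash
python3 -m handwheel '[[0,0,-0.002,0,0,0,0],[0,0,-0.0025,0,0,0,-0.3],[0,0,-0.0025,0,0,0,-1],[0,0,-0.0025,0,0,0,-1],[0,0,-0.0025,0,0,0,-1],[0,0,-0.0025,0,0,0,-1]]'
```

```text
clock: 9.32
position: [454.1, 113.5, -20.5]
ee_rot: [-0.689, 0.725, -0.0, 0.0]
contact_force: [-1.6, -0.4, 5.3]
gripper_width: 28.2
grasp_force: 58.8
```

```bash
python3 -m handwheel '[[0,0,-0.01,0,0,0,-1],[0,0,-0.03,0,0,0,-1],[0,0,-0.06,0,0,0,-1],[0,0,-0.09,0,0,0,-1],[0.03,0,-0.11,0,0,0,-1],[0.06,0,-0.11,0,0,0,-1],[0.06,0,-0.11,0,0,0,-1]]'
python3 - <<'E'
from h import *
print("butt",ray("top",[274.8,262.5],20))
p,D=get_image("top");q,_=get_image("side")
h=cv2.cvtColor(q,cv2.COLOR_BGR2HSV);h2=cv2.cvtColor(p,cv2.COLOR_BGR2HSV)
for n,hh in(("side",h),("top",h2)):
    b=((hh[...,0]>98)&(hh[...,0]<122)&(hh[...,1]>140)&(hh[...,2]>90)).astype(np.uint8)
    y=((hh[...,0]>15)&(hh[...,0]<32)&(hh[...,1]>140)&(hh[...,2]>120)).astype(np.uint8)
    for nm,mm in(("blue",b),("brass",y)):
        k,l,st,ce=cv2.connectedComponentsWithStats(mm)
        print(n,nm,[(st[i].tolist(),ce[i].round(1).tolist()) for i in range(1,k) if st[i][4]>7 and 190<ce[i][0]<330 and 140<ce[i][1]<290])
s=read_state();g=np.array(s["position"])+[0,0,35.5];a=np.array([0.051,.9987,0])
for x in(-42,-38,-36,110,115,120):print(x,proj("side",[g+a*x]).round(1),proj("top",[g+a*x]).round(1))
e=np.zeros((400,800,3),np.uint8);e[:,:400]=cv2.resize(p[210:290,230:310],(400,400));e[:,400:]=cv2.resize(q[150:250,205:305],(400,400));cv2.imwrite("pics/d6.png",e)
plan()
E
```

```text
clock: 10.2
position: [449.2, 51.7, 88.9]
ee_rot: [-0.688, 0.726, 0.001, -0.001]
contact_force: [-0.1, 0.5, -3.6]
gripper_width: 28.2
grasp_force: 59.7
butt [[453.7123335  69.018487   20.       ]]
side blue [([261, 213, 7, 7, 12], [263.6, 215.2]), ([201, 276, 6, 6, 10], [203.5, 278.1])]
side brass [([226, 182, 4, 3, 9], [227.7, 182.9])]
top blue []
top brass []
-42 [[270.7 221.6]] [[297.2 263.5]]
-38 [[269.5 220.6]] [[295.4 263.3]]
-36 [[268.9 220.1]] [[294.5 263.3]]
110 [[229.1 187.4]] [[228.5 259.4]]
115 [[227.9 186.3]] [[226.2 259.2]]
120 [[226.6 185.3]] [[224.  259.1]]
t 10.3 p [450.3  53.2  88.9] F [ 0.3  0.3 -4.4] w 28.2 g 59.7 tilt [-0.001 -0.    -1.   ] yaw -1.6216
```

View pics/d6.png

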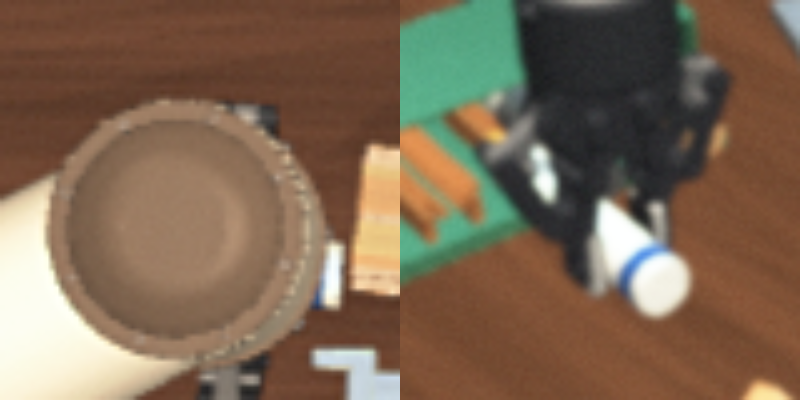

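The grip is good (width 28.2, 60 N, bar level and held about 36 mm behind its middle). I'm working out the move over the saddle.

Run:
```python
from h import *
plan((469.5,-51,89,-1.677),(469.5,-51,30,-1.677))
```

```text
t 10.3 p [450.3  53.2  88.9] F [ 0.3  0.3 -4.4] w 28.2 g 59.7 tilt [-0.001 -0.    -1.   ] yaw -1.6216
(469.5, -51, 89, -1.677) -> [ 1.031e-01 -2.440e-02 -1.000e-04] [ 0.0009 -0.0003  0.0554]
(469.5, -51, 30, -1.677) -> [ 0.1031 -0.0245  0.0589] [ 0.0009 -0.0003  0.0554]
```

```bash
python3 -m handwheel '[[0.03,-0.008,0,0,0,0.02,-1],[0.065,-0.016,0,0,0,0.04,-1],[0.09,-0.022,0,0,0,0.055,-1],[0.103,-0.0245,0,0,0,0.055,-1],[0.103,-0.0245,0.02,0,0,0.055,-1],[0.103,-0.0245,0.04,0,0,0.055,-1],[0.103,-0.0245,0.059,0,0,0.055,-1],[0.103,-0.0245,0.059,0,0,0.055,-1]]'
python3 - <<'E'
from h import *
p,D=get_image("top");q,_=get_image("side");cv2.imwrite("t7.png",p);cv2.imwrite("s7.png",q)
s=read_state();g=np.array(s["position"])+[2,0,35.5];a=np.array([np.cos(1.465),np.sin(1.465),0])
h=cv2.cvtColor(q,cv2.COLOR_BGR2HSV)
for nm,mm in(("blue",(h[...,0]>98)&(h[...,0]<122)&(h[...,1]>140)&(h[...,2]>90)),("brass",(h[...,0]>15)&(h[...,0]<32)&(h[...,1]>140)&(h[...,2]>120)),("saddle",(h[...,0]>8)&(h[...,0]<24)&(h[...,1]>60)&(h[...,2]>170))):
    k,l,st,ce=cv2.connectedComponentsWithStats(mm.astype(np.uint8))
    print(nm,[(st[i].tolist(),ce[i].round(1).tolist()) for i in range(1,k) if st[i][4]>7 and 220<ce[i][0]<360 and 180<ce[i][1]<300])
for x in(-44,-32,36,96,116):print(x-36,proj("side",[g+a*x]).round(1))
plan()
E
```

```text
clock: 11.3
position: [469.1, -50.2, 28.9]
ee_rot: [-0.669, 0.743, 0.001, -0.002]
contact_force: [0.2, 0.4, -2.7]
gripper_width: 28.2
grasp_force: 59.7
blue [([303, 257, 9, 8, 16], [306.6, 259.4])]
brass [([266, 221, 9, 9, 34], [268.6, 224.4])]
saddle [([321, 170, 14, 22, 123], [327.1, 181.9]), ([220, 176, 20, 18, 100], [229.2, 184.1]), ([266, 221, 11, 9, 34], [269.4, 224.5]), ([273, 252, 33, 29, 412], [286.4, 267.4])]
-80 [[314.6 266.4]]
-68 [[310.9 263. ]]
0 [[291.4 244.6]]
60 [[275.4 229.6]]
80 [[270.3 224.8]]
t 11.4 p [470.7 -50.1  30.5] F [ 0.8  0.1 -2.3] w 28.1 g 59.7 tilt [ 0. -0. -1.] yaw -1.6746
```

```bash
python3 -m handwheel '[[0,0,0.006,0,0,0,-1],[0,0,0.012,0,0,0,-1],[0,0,0.016,0,0,0,-1],[0,0,0.016,0,0,0,-1]]';  python3 -m handwheel '[[0,0,0.002,0,0,0,-1],[0,0,0.004,0,0,0,-1],[0,0,0.004,0,0,0,-1]]'
```

```text
clock: 11.9
position: [469.9, -50.7, 13.9]
ee_rot: [-0.669, 0.743, 0.0, -0.0]
contact_force: [0.1, 0.6, -2.7]
gripper_width: 28.2
grasp_force: 59.7
clock: 12.28
position: [471.3, -50.4, 10.6]
ee_rot: [-0.669, 0.743, -0.001, 0.001]
contact_force: [2.0, -0.8, -1.8]
gripper_width: 28.2
grasp_force: 60.1
```

```bash
python3 -m handwheel '[[0,-0.001,0.001,0,0,0,-1],[0,-0.001,0.002,0,0,0,-1],[0,-0.001,0.002,0,0,0,-1]]'
```

```text
clock: 12.65
position: [472.2, -50.7, 9.2]
ee_rot: [-0.669, 0.743, -0.001, 0.001]
contact_force: [-0.2, 0.0, 6.1]
gripper_width: 28.0
grasp_force: 60.9
```

Seated at reported z 9.2, as expected for a 45 mm axis, with an upward force. Releasing and rising.

```bash
python3 -m handwheel '[[0,0,0,0,0,0,-0.2],[0,0,0,0,0,0,0.1],[0,0,0,0,0,0,0.2],[0,0,0,0,0,0,0.2],[0,0,-0.03,0,0,0,0.2],[0,0,-0.07,0,0,0,0.2],[0,0,-0.1,0,0,0,0.2],[0.04,0,-0.11,0,0,0,0.2],[0.1,0,-0.11,0,0,0,0.2],[0.12,0,-0.11,0,0,0,0.2]]'
python3 - <<'E'
from h import *
p,D=get_image("top");q,d=get_image("side");cv2.imwrite("t8.png",p);cv2.imwrite("s8.png",q)
for n,I,dd in(("top",p,D),("side",q,d)):
    h=cv2.cvtColor(I,cv2.COLOR_BGR2HSV)
    for nm,mm in(("blue",(h[...,0]>98)&(h[...,0]<122)&(h[...,1]>130)&(h[...,2]>90)),("brass",(h[...,0]>15)&(h[...,0]<32)&(h[...,1]>140)&(h[...,2]>120))):
        k,l,st,ce=cv2.connectedComponentsWithStats(mm.astype(np.uint8))
        print(n,nm,[(st[i].tolist(),ce[i].round(1).tolist(),ray(n,ce[i],52)[0].round(1).tolist()) for i in range(1,k) if st[i][4]>7 and 230<ce[i][0]<370 and 180<ce[i][1]<300])
m=np.zeros(D.shape,bool);m[225:285,255:350]=1
P=cloud("top",D,m);P=P[(P[:,2]>48)&(P[:,2]<70)];r=cv2.minAreaRect(P[:,:2].astype(np.float32));print(len(P),r,cv2.boxPoints(r).round(0).tolist(),np.percentile(P[:,2],[5,50,95]))
plan()
E
```

```text
clock: 13.9
position: [457.9, -172.1, 118.3]
ee_rot: [-0.668, 0.744, 0.0, 0.0]
contact_force: [-0.5, 0.7, 0.5]
gripper_width: 51.8
grasp_force: 0.0
top blue []
top brass []
side blue [([304, 264, 10, 9, 25], [307.9, 267.2], [467.1, -75.3, 52.0])]
side brass [([268, 228, 8, 8, 32], [270.3, 230.8], [482.8, 63.8, 52.0])]Traceback (most recent call last):
  File "<stdin>", line 9, in <module>
    return _quantile_unchecked(
        a, q, axis, out, overwrite_input, method, keepdims, weights)
    return _ureduce(a,
                    func=_quantile_ureduce_func,
    ...<5 lines>...
                    overwrite_input=overwrite_input,
                    method=method)
    r = func(a, **kwargs)
    result = _quantile(arr,
                       quantiles=q,
    ...<2 lines>...
                       out=out,
                       weights=wgt)
    slices_having_nans = np.isnan(arr[-1, ...])
                                  ~~~^^^^^^^^^
IndexError: index -1 is out of bounds for axis 0 with size 0
```

```bash
cat >> h.py <<'E'
def bar(q,box,z):
    h=cv2.cvtColor(q,cv2.COLOR_BGR2HSV);u0,u1,v0,v1=box
    br=(h[...,0]>15)&(h[...,0]<32)&(h[...,1]>125)&(h[...,2]>120);bl=(h[...,0]>98)&(h[...,0]<122)&(h[...,1]>100)&(h[...,2]>80)
    m=(((h[...,1]<50)&(h[...,2]>150))|br|bl).astype(np.uint8);o=np.zeros_like(m);o[v0:v1,u0:u1]=m[v0:v1,u0:u1]
    k,l,st,ce=cv2.connectedComponentsWithStats(o);i=1+st[1:,4].argmax();print("sil",st[i])
    r=cv2.minAreaRect(np.argwhere(l==i)[:,::-1].astype(np.float32));b=cv2.boxPoints(r)
    mids=sorted([(b[j]+b[(j+1)%4])/2 for j in range(4)],key=lambda x:x[0]);e0,e1=mids[0],mids[-1]
    W=ray("side",[e0,e1],z);d=W[0]-W[1];print("rect",r,"nose",W[0].round(1),"butt",W[1].round(1),"len",np.linalg.norm(d).round(1),"yaw",np.arctan2(d[1],d[0]).round(3))
E
python3 - <<'E'
from h import *
q=cv2.imread("s8.png");bar(q,(255,330,215,300),45)
cv2.imwrite("pics/e8.png",cv2.resize(q[190:310,230:390],(800,600)))
a=np.array([np.cos(1.465),np.sin(1.465),0])
for m in((475,-15,45),(476,-10,45)):
    print(m,[proj("side",[np.array(m)+a*x]).round(1).tolist() for x in(-80,-68,60,80)])
E
```

```text
sil [268 228  52  53 886]
rect ((293.5000305175781, 252.50001525878906), (67.88224792480469, 15.556346893310547), 45.0) nose [491.3  78.3  45. ] butt [ 468.3 -101.9   45. ] len 181.6 yaw 1.444
(475, -15, 45) [[[314.3, 275.0]], [[310.7, 271.6]], [[275.6, 237.9]], [[270.6, 233.0]]]
(476, -10, 45) [[[313.0, 273.4]], [[309.4, 270.0]], [[274.5, 236.6]], [[269.5, 231.7]]]
```

View pics/e8.png

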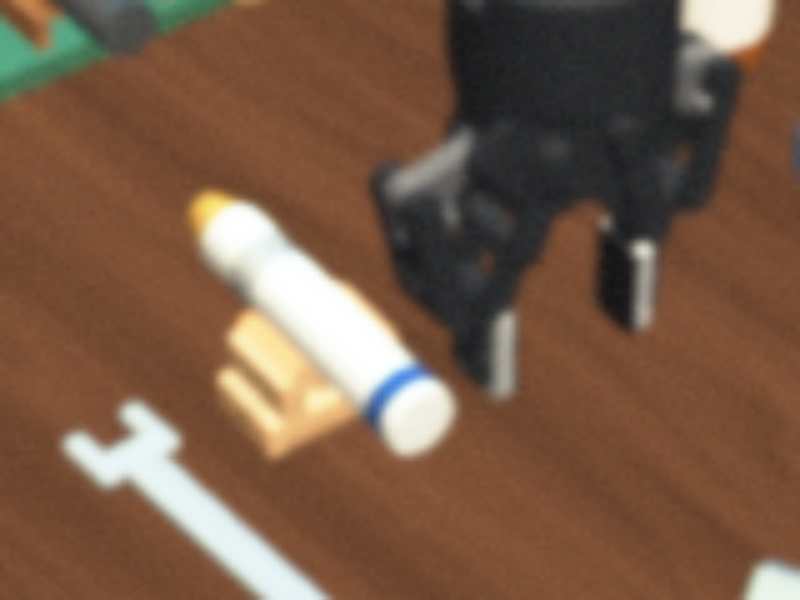

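The dresser lies level in the saddle's notch, with its nose at about px (269,231) and its butt at about (314,273). Both halves are free and the jaws are clear. Next I take it by the nose half.

Run:
```python
from h import *
plan((480.5,35,90,-1.676))
```

```text
t 14.0 p [ 458.  -171.7  118. ] F [-0.1  0.3 -1. ] w 51.5 g 0.0 tilt [-0.001  0.    -1.   ] yaw -1.6793
(480.5, 35, 90, -1.676) -> [-2.079e-01 -1.000e-04  2.800e-02] [ 0.0006 -0.     -0.0033]
```

```bash
python3 -m handwheel '[[-0.05,0,0,0,0,0,0.2],[-0.11,0,0,0,0,0,0.2],[-0.17,0,0.01,0,0,0,0.2],[-0.2,0,0.02,0,0,0,0.2],[-0.208,0,0.028,0,0,0.003,0.2],[-0.208,0,0.028,0,0,0.003,0.2],[-0.208,0,0.028,0,0,0.003,0.2]]'
python3 - <<'E'
from h import *
plan((480.5,35,9,-1.676))
q,d=get_image("side")
s=read_state();p=np.array(s["position"]);u,v=proj("side",[p])[0].astype(int);m=np.zeros(d.shape,bool);m[v-35:v+12,u-30:u+30]=1
P=cloud("side",d,m);P=P[(np.hypot(*(P[:,:2]-p[:2]).T)<60)&(P[:,2]>p[2]+15)&(P[:,2]<p[2]+45)]
print(len(P))
for sg in(1,-1):
    k=P[(P[:,0]-p[0])*sg>0];print(sg,len(k),(k.min(0)-p).round(0) if len(k) else "",(k.max(0)-p).round(0) if len(k) else "")
E
```

```text
clock: 14.88
position: [480.3, 36.1, 90.3]
ee_rot: [-0.668, 0.745, -0.0, -0.0]
contact_force: [-0.7, -0.1, 0.1]
gripper_width: 51.3
grasp_force: 0.0
t 14.875 p [480.3  36.1  90.3] F [-0.7 -0.1  0.1] w 51.3 g 0.0 tilt [-0. -0. -1.] yaw -1.6798
(480.5, 35, 9, -1.676) -> [ 0.001  -0.0003  0.0813] [ 0.0001 -0.0002 -0.0038]
152
1 81 [ 24. -18.  22.] [38.  7. 45.]
-1 71 [-40. -11.  24.] [-26.  10.  45.]
```

```bash
python3 -m handwheel '[[0.001,0,0.03,0,0,-0.003,0.2],[0.001,0,0.055,0,0,-0.003,0.2],[0.001,0,0.075,0,0,-0.003,0.2],[0.001,0,0.081,0,0,-0.003,0.2],[0.001,0,0.081,0,0,-0.003,0.2]]'; python3 -m handwheel '[[0,0,0,0,0,0,-0.2],[0,0,0,0,0,0,-1],[0,0,0,0,0,0,-1],[0,0,0,0,0,0,-1],[0,0,0,0,0,0,-1]]'
```

```text
clock: 15.55
position: [480.6, 35.3, 9.5]
ee_rot: [-0.669, 0.744, -0.0, 0.0]
contact_force: [-0.0, 0.9, 0.6]
gripper_width: 51.4
grasp_force: 0.0
clock: 16.18
position: [481.6, 36.3, 10.0]
ee_rot: [-0.669, 0.743, -0.001, 0.001]
contact_force: [2.1, -0.1, 5.8]
gripper_width: 28.1
grasp_force: 59.6
```

```bash
python3 -m handwheel '[[0,0,-0.01,0,0,0,-1],[0,0,-0.03,0,0,0,-1],[0,0,-0.06,0,0,0,-1],[0,0,-0.08,0,0,0,-1],[0,0,-0.08,0,0,0,-1]]'
python3 - <<'E'
from h import *
q,d=get_image("side");cv2.imwrite("s9.png",q);h=cv2.cvtColor(q,cv2.COLOR_BGR2HSV)
s=read_state();g=np.array(s["position"]);plan()
bl=(h[...,0]>98)&(h[...,0]<122)&(h[...,1]>100)&(h[...,2]>80)
k,l,st,ce=cv2.connectedComponentsWithStats(bl.astype(np.uint8))
print([(st[i].tolist(),ce[i].round(1).tolist()) for i in range(1,k) if st[i][4]>7 and 230<ce[i][0]<370 and 180<ce[i][1]<300])
br=(h[...,0]>15)&(h[...,0]<32)&(h[...,1]>125)&(h[...,2]>120);k,l,st,ce=cv2.connectedComponentsWithStats(br.astype(np.uint8));print([(st[i].tolist(),ce[i].round(1).tolist()) for i in range(1,k) if st[i][4]>7 and 230<ce[i][0]<370 and 180<ce[i][1]<300])
a=np.array([np.cos(1.4655),np.sin(1.4655),0])
# white depth cloud of butt part
m=((h[...,1]<50)&(h[...,2]>150));m2=np.zeros_like(m);m2[190:275,270:340]=m[190:275,270:340]
P=cloud("side",d,m2);P=P[(P[:,2]>g[2]+10)&(P[:,2]<g[2]+65)];L=(P-g)@a;print(len(P),np.percentile(L,[1,3,50,97]).round(1))
for lo in range(-140,-10,20):
    kk=(L>lo)&(L<lo+20);print(lo,kk.sum(),(P[kk].max(0)-g).round(1) if kk.sum() else "", (np.percentile(P[kk,2],95)-g[2]).round(1) if kk.sum() else "")
E
```

```text
clock: 16.8
position: [479.6, 35.9, 89.6]
ee_rot: [-0.669, 0.744, 0.0, 0.0]
contact_force: [0.0, 0.4, -4.6]
gripper_width: 28.1
grasp_force: 59.7
t 16.85 p [478.8  35.6  88.6] F [-0.9  0.3 -3.8] w 27.8 g 59.7 tilt [-0.002  0.    -1.   ] yaw -1.6769
[([302, 233, 12, 12, 39], [306.3, 237.2])]
[]
869 [-130.6 -129.8  -66.6   -1.3]
-140 169 [   1.2 -119.4   49.3] 47.4
-120 61 [  0.6 -98.4  51.2] 48.7
-100 125 [  4.3 -78.3  49.7] 48.9
-80 117 [  4.2 -58.8  49.8] 48.9
-60 115 [  7.5 -39.   51.8] 49.2
-40 112 [  9.6 -18.9  51.3] 49.9
-20 145 [20.7 -0.7 65. ] 58.6
```

The butt sits 130 mm behind the grasp point, so I hold it at about +50 on the cylinder, with only about 1° of droop. Now I compute the approach to the V-block with a ~15 mm gap before the stop.

Run:
```python
from h import *
plan((459.8,-216.8,89,-1.2121),(459.8,-216.8,40,-1.2121))
```

```text
t 16.85 p [478.8  35.6  88.6] F [-0.9  0.3 -3.8] w 27.8 g 59.7 tilt [-0.002  0.    -1.   ] yaw -1.6769
(459.8, -216.8, 89, -1.2121) -> [ 0.253  -0.0078 -0.0005] [ 0.0022  0.0006 -0.4648]
(459.8, -216.8, 40, -1.2121) -> [ 0.253  -0.0079  0.0485] [ 0.0022  0.0006 -0.4648]
```

```bash
python3 -m handwheel '[[0.03,-0.001,-0.01,0,0,-0.06,-1],[0.075,-0.002,-0.01,0,0,-0.14,-1],[0.12,-0.004,-0.01,0,0,-0.24,-1],[0.165,-0.006,-0.01,0,0,-0.34,-1],[0.21,-0.008,-0.005,0,0,-0.42,-1],[0.24,-0.008,0,0,0,-0.46,-1],[0.253,-0.008,0,0,0,-0.465,-1],[0.253,-0.008,0,0,0,-0.465,-1],[0.253,-0.008,0,0,0,-0.465,-1]]'
python3 - <<'E'
from h import *
q,d=get_image("side");p,D=get_image("top");cv2.imwrite("s10.png",q);h=cv2.cvtColor(q,cv2.COLOR_BGR2HSV)
plan((459.8,-216.8,40,-1.2121))
g=np.array(read_state()["position"]);a=np.array([-.35104,.93636,0]);n=np.array([-a[1],a[0],0])
x0=np.array([503.363,-332.867,0])
for nm,dd,I in(("side",d,q),("top",D,p)):
    h=cv2.cvtColor(I,cv2.COLOR_BGR2HSV)
    P=cloud(nm,dd,(h[...,1]<60)&(h[...,2]>140));L=(P-x0)@a;Y=(P-x0)@n
    k=(abs(Y)<30)&(P[:,2]>g[2]+10)&(P[:,2]<g[2]+60)&(L>-40)&(L<110);P,L,Y=P[k],L[k],Y[k]
    print(nm,len(L),"Lmin",np.percentile(L,[1,3]).round(1) if len(L) else "", "grasp L",((g-x0)@a).round(1),"Y",((g-x0)@n).round(1))
    for lo in range(-20,110,20):
        kk=(L>lo)&(L<lo+20)
        if kk.sum()>8:
            t=P[kk,2]>np.percentile(P[kk,2],80);print(lo,kk.sum(),"Y range",np.percentile(Y[kk],[2,98]).round(1),"ridge Y",Y[kk][t].mean().round(1),"top",(np.percentile(P[kk,2],95)-g[2]).round(1))
E
```

```text
clock: 17.98
position: [461.5, -215.8, 88.8]
ee_rot: [0.822, -0.569, -0.001, 0.0]
contact_force: [-0.3, -0.3, -3.9]
gripper_width: 27.6
grasp_force: 59.6
t 18.075 p [ 461.9 -215.7   89.2] F [ 0.2  0.2 -3.4] w 28.2 g 59.6 tilt [-0.  0. -1.] yaw -1.2096
(459.8, -216.8, 40, -1.2121) -> [0.0003 0.0023 0.0492] [0.     0.0002 0.0025]
side 1110 Lmin [-5.1 -4.2] grasp L 124.3 Y -2.3
-20 85 Y range [-12.2  12.7] ridge Y -0.8 top 46.8
0 100 Y range [-11.4  13.2] ridge Y -0.6 top 47.4
20 215 Y range [-11.7  14. ] ridge Y -0.4 top 47.4
40 209 Y range [-10.3  13.8] ridge Y -0.4 top 47.6
60 207 Y range [-10.  14.] ridge Y -0.5 top 48.1
80 202 Y range [-10.2  13.8] ridge Y 0.4 top 48.6
100 92 Y range [-7.8 14.1] ridge Y 0.9 top 48.8
top 2 Lmin [-2.8 -2.8] grasp L 124.3 Y -2.3
```

The bar is aligned with the vee within about 1 mm, and the butt is about 16 mm from the stop. Lowering.

```bash
python3 -m handwheel '[[0,0,0.015,0,0,0,-1],[0,0,0.035,0,0,0,-1],[0,0,0.05,0,0,0,-1],[0,0,0.058,0,0,0,-1],[0,0,0.062,0,0,0,-1],[0,0,0.062,0,0,0,-1]]'; python3 -m handwheel '[[0,0,0.002,0,0,0,-1],[0,0,0.004,0,0,0,-1],[0,0,0.004,0,0,0,-1]]'
```

```text
clock: 18.82
position: [462.0, -216.7, 27.2]
ee_rot: [0.822, -0.569, 0.0, -0.0]
contact_force: [-0.2, 0.2, -3.8]
gripper_width: 28.1
grasp_force: 59.6
clock: 19.2
position: [461.7, -216.6, 23.2]
ee_rot: [0.822, -0.569, 0.0, -0.0]
contact_force: [-0.2, -0.6, -3.5]
gripper_width: 28.2
grasp_force: 59.6
```

```bash
python3 -m handwheel '[[0,0,0.001,0,0,0,-1],[0,0,0.002,0,0,0,-1],[0,0,0.002,0,0,0,-1]]'; python3 -m handwheel '[[0,0,0.001,0,0,0,-1],[0,0,0.0015,0,0,0,-1],[0,0,0.0015,0,0,0,-1]]'
```

```text
clock: 19.58
position: [461.7, -216.7, 21.3]
ee_rot: [0.822, -0.569, 0.0, 0.0]
contact_force: [-0.0, 0.4, -2.5]
gripper_width: 28.0
grasp_force: 59.7
clock: 19.95
position: [461.5, -216.8, 20.1]
ee_rot: [0.822, -0.569, -0.0, 0.0]
contact_force: [-3.4, -0.4, 4.0]
gripper_width: 28.2
grasp_force: 60.5
```

```bash
python3 -m handwheel '[[0,0.0012,0,0,0,0,-1],[0,0.0012,0,0,0,0,-0.2],[0,0.0012,0,0,0,0,0],[0,0.0012,0.001,0,0,0,0],[0,0.0012,0.001,0,0,0,0]]'; python3 -m handwheel '[[0,0,0,0,0,0,-0.3],[0,0,0,0,0,0,-1],[0,0,0,0,0,0,-1],[0,0,0,0,0,0,-1]]'
```

```text
clock: 20.58
position: [460.7, -217.0, 18.5]
ee_rot: [0.822, -0.569, -0.0, 0.0]
contact_force: [-0.2, 0.3, -0.5]
gripper_width: 42.7
grasp_force: 0.0
clock: 21.08
position: [461.1, -217.0, 18.9]
ee_rot: [0.822, -0.569, 0.0, -0.0]
contact_force: [0.4, 2.2, 2.2]
gripper_width: 28.2
grasp_force: 59.0
```

Settled in the vee and regripped with low side forces. Sliding toward the stop.

```bash
python3 -m handwheel '[[0.002,0,0,0,0,0,-1],[0.005,0,0,0,0,0,-1],[0.008,0,0,0,0,0,-1],[0.01,0,0,0,0,0,-1],[0.01,0,0,0,0,0,-1]]'; python3 -m handwheel '[[0.001,0,0,0,0,0,-1],[0.002,0,0,0,0,0,-1],[0.003,0,0,0,0,0,-1]]'
```

```text
clock: 21.7
position: [464.6, -226.4, 18.9]
ee_rot: [0.822, -0.569, 0.0, -0.0]
contact_force: [1.3, 3.7, 3.0]
gripper_width: 28.3
grasp_force: 59.1
clock: 22.08
position: [465.6, -228.9, 19.0]
ee_rot: [0.822, -0.569, 0.0, -0.0]
contact_force: [1.8, 5.3, 3.2]
gripper_width: 28.4
grasp_force: 59.1
```

```bash
python3 -m handwheel '[[0.0007,0,0,0,0,0,-1],[0.0014,0,0,0,0,0,-1],[0.002,0,0,0,0,0,-1]]'; python3 -c "
from h import *
plan();print((np.array(read_state()['position'])-[503.363,-332.867,0])@[-.35104,.93636,0],np.array(read_state()['contact_force'])@[-.35104,.93636,0])"
```

```text
clock: 22.45
position: [466.1, -230.3, 18.9]
ee_rot: [0.822, -0.569, -0.0, -0.0]
contact_force: [1.3, 9.8, 5.5]
gripper_width: 27.9
grasp_force: 59.2
t 22.45 p [ 466.1 -230.3   18.9] F [1.3 9.8 5.5] w 27.9 g 59.2 tilt [ 0.     0.001 -1.   ] yaw -1.2108
109.0698337243031 8.673934451536407
```

The axial force is rising right where the stop was predicted (L = 109). Pushing a little more.

```bash
python3 -m handwheel '[[0.0005,0,0,0,0,0,-1],[0.001,0,0,0,0,0,-1],[0.001,0,0,0,0,0,-1]]'; python3 -m handwheel '[[0.0005,0,0,0,0,0,-1],[0.001,0,0,0,0,0,-1],[0.001,0,0,0,0,0,-1]]'
```

```text
clock: 22.82
position: [466.1, -230.4, 18.9]
ee_rot: [0.822, -0.569, -0.001, -0.001]
contact_force: [0.8, 11.8, 6.3]
gripper_width: 28.0
grasp_force: 59.4
clock: 23.2
position: [466.0, -230.4, 18.9]
ee_rot: [0.822, -0.569, -0.001, -0.001]
contact_force: [0.2, 17.4, 8.5]
gripper_width: 28.3
grasp_force: 59.6
```

```bash
python3 -m handwheel '[[0.0005,0,0,0,0,0,-1],[0.001,0,0,0,0,0,-1],[0.0015,0,0,0,0,0,-1],[0.0015,0,0,0,0,0,-1]]'; python3 -m handwheel '[[0,0,0,0,0,0,-0.3],[0,0,0,0,0,0,0],[0,0,0,0,0,0,0.2],[0,0,0,0,0,0,0.2],[0,0,0,0,0,0,0.2]]'
```

```text
clock: 23.7
position: [466.0, -230.4, 18.9]
ee_rot: [0.822, -0.569, -0.002, -0.001]
contact_force: [-0.8, 23.5, 10.0]
gripper_width: 28.5
grasp_force: 59.9
clock: 24.32
position: [466.9, -234.7, 18.6]
ee_rot: [0.822, -0.569, -0.0, 0.0]
contact_force: [0.2, -0.3, 0.2]
gripper_width: 51.2
grasp_force: 0.0
```

About 22 N held against the stop with no further motion, then released. Backing off and checking.

```bash
python3 -m handwheel '[[0,0,-0.02,0,0,0,0.2],[0,0,-0.06,0,0,0,0.2],[0,0,-0.11,0,0,0,0.2],[-0.05,0,-0.13,0,0,0,0.2],[-0.11,0,-0.13,0,0,0,0.2],[-0.15,0,-0.13,0,0,0,0.2],[-0.15,0,-0.13,0,0,0,0.2]]'
python3 - <<'E'
from h import *
q,d=get_image("side");p,D=get_image("top");cv2.imwrite("s11.png",q);cv2.imwrite("t11.png",p)
plan()
a=np.array([-.35104,.93636,0]);n=np.array([-a[1],a[0],0]);x0=np.array([503.363,-332.867,0])
for nm,dd,I in(("side",d,q),("top",D,p)):
    h=cv2.cvtColor(I,cv2.COLOR_BGR2HSV)
    P=cloud(nm,dd,np.ones(dd.shape,bool));L=(P-x0)@a;Y=(P-x0)@n
    k=(abs(Y)<18)&(P[:,2]>60)&(P[:,2]<85)&(L>-60)&(L<170);P,L,Y=P[k],L[k],Y[k]
    print(nm,len(L))
    for lo in range(-60,160,15):
        kk=(L>lo)&(L<lo+15)
        if kk.sum()>3:
            t=P[kk,2]>np.percentile(P[kk,2],75);print(lo,kk.sum(),"ridge Y",Y[kk][t].mean().round(1),"top",np.percentile(P[kk,2],95).round(1))
    for c,mm in(("blue",(h[...,0]>98)&(h[...,0]<122)&(h[...,1]>120)&(h[...,2]>80)),("red",((h[...,0]<6)|(h[...,0]>174))&(h[...,1]>170)&(h[...,2]>100)),("brass",(h[...,0]>15)&(h[...,0]<32)&(h[...,1]>125)&(h[...,2]>120))):
        k,l,st,ce=cv2.connectedComponentsWithStats(mm.astype(np.uint8))
        for i in range(1,k):
            w=ray(nm,ce[i],62)[0];LL=(w-x0)@a
            if st[i][4]>4 and -80<LL<170 and abs((w-x0)@n)<30:print(c,st[i].tolist(),"L",LL.round(1),"Y",((w-x0)@n).round(1))
# bystanders: compare with the start
for nm,I in(("top",p),("side",q)):
    d0=cv2.absdiff(I,cv2.imread(f"pics/{nm}0.png")).max(2)>60
    k,l,st,ce=cv2.connectedComponentsWithStats(cv2.morphologyEx(d0.astype(np.uint8),cv2.MORPH_OPEN,np.ones((3,3),np.uint8)))
    print(nm,"changed",[st[i].tolist() for i in range(1,k) if st[i][4]>12])
E
```

```text
clock: 25.2
position: [413.3, -92.5, 149.1]
ee_rot: [0.823, -0.568, 0.0, -0.0]
contact_force: [-0.5, 0.3, -0.1]
gripper_width: 51.4
grasp_force: 0.0
t 25.3 p [414.6 -93.9 149. ] F [-0.5  0.   0.9] w 51.3 g 0.0 tilt [ 0.001 -0.    -1.   ] yaw -1.2098
side 1291
-60 105 ridge Y 0.4 top 79.8
-45 45 ridge Y -1.3 top 79.7
-30 98 ridge Y 0.5 top 69.4
-15 116 ridge Y -0.8 top 70.6
0 113 ridge Y 0.7 top 70.1
15 112 ridge Y -0.3 top 69.7
30 109 ridge Y 0.9 top 71.4
45 102 ridge Y 1.4 top 70.7
60 106 ridge Y 0.9 top 70.5
75 109 ridge Y 2.0 top 70.8
90 99 ridge Y -0.5 top 70.3
105 97 ridge Y 1.4 top 70.3
120 66 ridge Y -0.3 top 68.2
135 14 ridge Y -0.2 top 63.6
blue [423, 325, 9, 15, 70] L -6.9 Y 3.0
red [434, 331, 6, 11, 28] L -24.5 Y 4.0
brass [347, 299, 13, 15, 116] L 132.0 Y 3.5
brass [439, 335, 4, 5, 14] L -31.4 Y 4.6
brass [453, 339, 17, 12, 116] L -67.1 Y 2.8
top 942
-60 46 ridge Y 0.4 top 81.9
-45 78 ridge Y 0.0 top 80.6
-30 48 ridge Y -1.1 top 71.2
-15 80 ridge Y 2.6 top 72.0
0 76 ridge Y -0.7 top 72.4
15 73 ridge Y 0.5 top 73.1
30 79 ridge Y 0.4 top 71.3
45 72 ridge Y -0.8 top 72.8
60 
[... 738 characters left out ...]
5, 375], [229, 449, 36, 31, 873], [297, 449, 31, 15, 268], [330, 448, 14, 32, 246], [218, 465, 10, 15, 124], [326, 472, 4, 5, 18]]
side changed [[33, 0, 175, 77, 3815], [203, 24, 112, 90, 6447], [0, 33, 7, 25, 120], [175, 52, 6, 5, 18], [0, 60, 13, 55, 454], [212, 76, 6, 6, 29], [309, 112, 4, 6, 22], [273, 116, 7, 6, 35], [292, 120, 7, 4, 21], [261, 142, 15, 17, 139], [263, 148, 52, 96, 2506], [273, 154, 27, 7, 139], [202, 181, 34, 32, 505], [266, 196, 12, 13, 74], [0, 226, 12, 44, 318], [285, 231, 4, 15, 51], [0, 260, 30, 22, 266], [27, 276, 72, 116, 4225], [347, 299, 33, 22, 496], [53, 314, 12, 13, 102], [422, 324, 10, 17, 102], [0, 347, 5, 8, 33], [0, 367, 6, 18, 83], [13, 379, 8, 8, 42]]
```

The dresser lies level in the vee (top at 70 mm, on the centre line), with its blue butt against the red stop. The punch, chisel, wrench and the other things show no shift.

```bash
python3 -c "
from bench import *
print(job_done())"
```

```text
the job is handed in; nothing more can be done
None
```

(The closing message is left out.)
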